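Clamp a boxed handset with the ratchet wheel

ROBOT

A 6-joint arm with a two-finger parallel gripper is mounted at the origin on a cart in front of the work surface, level with it; the furniture and walls round the work are solid. World frame = base frame: x ahead of the robot, y to its left, z up, the work surface at z = 0. Lengths are in mm, angles in rad, forces in N, time in s.
With the tool pointing down it reaches from about 300 to 775 mm from the base axis. Payload 14.6 kg.
Tool frame: the origin (TCP) lies at the very end of the fingers, on their centre line; the grasp point (between the pads) lies 19 mm behind it; z points along the fingers, y is the line along which they close (so a half turn about z gives the same grasp; the last joint's range is limited). The gripper opens to 94 mm and grips with 3 to 60 N. Pads are 16 mm wide; open, the fingers measure 119 mm over their backs; the gripper's body (75 mm by 177 mm) begins 78 mm behind the grasp point.
Start: joints at [1.089, 0.3, 1.521, -0, 1.321, -0.067], TCP at [221.65, 503.349, 205.446] pointing down, gripper open.
Joint ranges: [-3.03, 3.03], [-0.79, 2.21], [0.23, 2.52], [-1.04, 4.18], [0, 3.07], [-2.55, 2.55]. Speed limits (rad/s): [2.22, 2.22, 2.57, 3.14, 3.14, 3.14].

INTERFACE

Orientations are given as [roll, pitch, yaw] about the fixed x, y, z axes, in that order (R = Rz(yaw) Ry(pitch) Rx(roll)).
In Python, from cell import manip gives the robot as it stands.
- The arm moves only by the tool servo_tool, never from a script. Its argument "motion" is a list that holds one entry, the list of rows, each a list of 7 numbers: the shift along the world's x, y, z as a fraction of full scale, then the turn, a rotation vector about the world's x, y, z as a fraction of full scale, then the closure, from 0 (fully open) to 1 (shut). In form: [[[x, y, z, rx, ry, rz, gripper], ...]]. A call has 1 to 10 rows; each row is the pose to reach, as a shift and turn from the pose commanded when the call began, turning the shorter way round; what a row does not reach only later rows make up. Full scale, the value 1, is 0.5 m for a shift and pi rad for a turn. A row lasts 1/10 s, in which the tool goes at most 50 mm and 8.59 degrees, less where a joint would pass 70% of its speed; a pose out of reach is approached as far as the arm can. A call with a number of a shift or a turn outside -1 to 1 is refused whole. A call with a gripper value outside its range is refused whole. The fingers move at their own pace and stop on an object; "newtons" is the grip in N (left out, the last holds). Time passes only in rows, so rows that repeat a pose let the fingers close. It gives the time, the measured TCP pose, the force, the opening and the grip force at its end, in the units of the state.
- manip.read_state(): the state, without advancing time (a new reading comes with each control period).
- manip.camera(name): name is "scene" or "top"; returns a dict with "frame" (420x560x3 uint8, red, green, blue), "range_z" (420x560 float32, mm along the optical axis (not along the pixel's ray), 0 where there is no reading), "vfov" (degrees; the focal length in pixels is half the picture's height over the tangent of half this angle, whatever the lens; pixels are square), "cx", "cy" (the principal point, pixels), "k1" (the pictures are not rectified: a ray, as slopes to the right and down, at radius r is drawn at 1 + k1 r^2 times it, then the intrinsics apply), "cam_to_world" (4x4, takes a point from camera to world coordinates). Camera axes: x right, y down, z forward; pixel columns grow to the right and rows downward; lengths in mm; the calibration is good to about 2 mm. A picture is of the moment at which its call begins.
- manip.sign_off(): hands the job in; it is judged then, once.
The state is a dict: "clock": time; "joints": joint angles; "qd": joint speeds; "effort": joint torques, N m; "eef_pos": TCP position; "eef_rot": TCP orientation; "wrist_force": force on the tool from outside, world axes, zero at the start; "moment": the same for the moment, N m; "finger_gap": finger opening in mm; "finger_force": force on a finger pad.
Only numpy, scipy, OpenCV 4.12 (cv2) and the standard library are available. Lean on these libraries where they do the work, as an engineer would, in place of code of your own. Each camera call takes 0.05 s, during which the arm holds its last target. There are 200 camera calls.

TASK

Clamp the white handset box in the ratchet clamp for labelling: push the box lengthwise along the clamp bed until its end is up against the grey end stop, then wind the crank clockwise (seen from above) so that the pawl catches at the tooth where the crank's pointer stands at the red stud. Let go so that the pawl alone holds the wheel and the jaw holds the box flat and square against the long fence; leave the other things on the bench where they are.

Things in the scene. Friction and masses are not known exactly. Their poses are not given: they have to be found in the camera images.
- clamp: Ratchet box clamp fixed to the bench. Dark steel base plate 180 (x) x 362 (y) x 10 mm, x -80 to 100 and y -212 to +150 in its frame. Origin at bench height; x points to the long fence, y along the bed from the end stop to its open end, z up. The box lies on the plate (z=10) between fence and jaw; seated and clamped its centre is at x=32, y=39 mm, its long side along y.
- end_stop (a point): Middle of the grey end stop's face, at clamp x=34, y=-45, z=25 mm; the face spans clamp x -16 to +85, up to z=40, and looks to clamp +y.
- fence (a point): Middle of the long grey fence's inner face, at clamp x=85, y=30, z=25 mm; the face spans clamp y -70 to +130, up to z=40, and looks to clamp -x.
- phone_box: White handset box, 168 x 106 x 28 mm, 0.17 to 0.34 kg, loose; origin at the centre of its underside, own x along the 168 mm side. Starts on the bed between fence and jaw, long side roughly along clamp y, 60 to 90 mm short of the end stop; its short side towards clamp +y sticks out of the bed's open end and can be pushed there.
- jaw: Blue jaw bar, 26 x 140 x 24 mm, parallel to the fence. Its frame coincides with the clamp's at the start: front face then at x=-43, y -30 to +110, z 16 to 40 mm. Winding moves it towards the fence (22 mm in the first 1.87 rad), where it meets and squares the box, then presses with a spring, 3 to 6 N. Below z=16 only thin drive bars.
- wheel (a joint): Ratchet wheel with crank, upright axis; rad, 0 at the start, grows clockwise from above, to 3.75. 12 saw teeth: the pawl holds it at multiples of pi/6. A spring always turns it back: released, it falls back to the last tooth past the pawl (a tooth clicks in about 0.07 rad beyond its multiple). Turning takes 3 to 10 N at the knob.
- wheel_axis (a point): Point on the wheel's axis, 40 mm above the bench; clamp x=0, y=-130 mm.
- crank_knob (a point): Middle (z=55 mm) of the crank's green upright round knob, 16 mm diameter, z=33 to 70 mm above the bench, 50 mm from the wheel axis, fixed to the crank arm (top z=33). Push it round by its side or pinch it from above. At the start the crank points from the axis along clamp +y. Nothing else of the clamp is higher than 42 mm.
- pointer (a point): Point in line with the crank arm beyond its white tip, 70 mm from the wheel axis, z=30 mm. It passes over the coloured studs.
- mark_red: Red stud, 13 mm diameter, 12 mm high, fixed on the plate 70 mm from the wheel axis: marks the wanted tooth. Origin at the centre of its underside. Red, yellow and blue studs stand in any order where the pointer is at 4, 5 or 6 teeth (2.094, 2.618, 3.142 rad of the wheel).
- mark_yellow: Yellow stud like the red one; a tooth that is not wanted.
- mark_blue: Blue stud like the red one; a tooth that is not wanted.
- pawl (a joint): Sprung brass pawl at the near side of the wheel; rad, 0 with its nose down in a tooth gap, up to about 0.2 as it rides over a tooth.
- pawl_tab (a point): Top of the pawl's upright brass release pin, 12 mm diameter, z 12 to 30 mm; pushing it towards clamp +x by about 6 mm frees the wheel, which then springs back to 0 (only needed if it was wound too far).
- tape_dispenser: Dark blue tape dispenser, bystander, 177 x 66 x 82 mm, origin under its centre.
- charger: White charger, bystander, 61 x 44 x 28 mm.
- spray: White spray bottle, bystander, 31 mm diameter, 105 mm high.
- tub: Teal tub with white lid, bystander, 68 mm diameter, 116 mm high.
- tape: White tape roll lying flat, bystander, 100 mm diameter, 25 mm high.
- handset: Black handset lying flat, bystander, 153 x 74 x 9 mm.
- marker: White marker with black cap, bystander, 135 mm long, 12 mm thick.

How it is judged:
By the outcome, as a careful person would: the job done as asked, in the order asked, and still so for the second after the job is handed in, with the robot touching nothing.
It also fails if it takes over 64 s, if anything falls off the work surface, if the arm or the gripper's body presses on something with over 40 N, if the wrist force passes 120 N, or if a joint passes its speed limit or range.

## Working session

There is one attempt and no reset: what is moved stays moved. The work goes in short steps, Python scripts to look and compute and a tool call to move; the robot and the scene stay as the last step left them, time stands still between calls to the robot, and variables do not carry over. Pictures are saved under pics/ and viewed, at most 10 in all, crops included, and the job is handed in when it is done.

Besides the shell and the picture viewer there is one more tool, called after "Emit:" as name([rows], argument=value, ...), one row to a line, values as JSON. servo_tool: Moves the arm, as the interface text tells. Its arguments: {"type":"object","properties":{"motion":{"type":"array"},"newtons":{"type":"number"}},"required":["motion"]}

```bash
mkdir -p pics
cat > h.py <<'E'
import numpy as np, cv2
from cell import manip
def cam(n):
    c=manip.camera(n); return c
def f(c): return c["frame"].shape[0]/2/np.tan(np.radians(c["vfov"])/2)
def ray(c,uv):
    uv=np.atleast_2d(np.array(uv,float)); F=f(c)
    K=np.array([[F,0,c["cx"]],[0,F,c["cy"]],[0,0,1]])
    p=cv2.undistortPoints(uv[:,None],K,np.array([c["k1"],0,0,0.]))[:,0]
    T=np.array(c["cam_to_world"]); d=np.c_[p,np.ones(len(p))]@T[:3,:3].T
    return T[:3,3],d
def onz(c,uv,z):
    o,d=ray(c,uv); return o+d*((z-o[2])/d[:,2])[:,None]
def cloud(c):
    h,w=c["range_z"].shape; v,u=np.mgrid[:h,:w]
    o,d=ray(c,np.c_[u.ravel(),v.ravel()]); return (o+d*c["range_z"].ravel()[:,None]).reshape(h,w,3)
def save(c,n): cv2.imwrite(f"pics/{n}.png",c["frame"][...,::-1])
E
python3 - <<'E'
from h import *
for n in("scene","top"):
    c=cam(n); save(c,n+"0"); print(n,np.round(c["cam_to_world"],2).tolist(),c["vfov"],c["k1"])
print(manip.read_state())
E
```

```text
scene [[-0.82, -0.4, 0.4, 41.16], [-0.57, 0.56, -0.6, 1044.24], [0.02, -0.72, -0.69, 1008.7], [0.0, 0.0, 0.0, 1.0]] 44.83193785868751 0.049395546410855744
top [[0.03, -0.99, 0.16, 421.31], [-1.0, -0.02, 0.01, 193.82], [-0.01, -0.16, -0.99, 1183.02], [0.0, 0.0, 0.0, 1.0]] 57.659464859842956 -0.09510707690766496
{'clock': 0.1, 'joints': array([ 1.08941494e+00,  3.00423872e-01,  1.52152808e+00, -1.34497359e-05,
        1.32068792e+00, -6.66014511e-02]), 'qd': array([ 0.00109199, -0.00094098, -0.00343375,  0.00159695, -0.0016458 ,
        0.00031365]), 'effort': array([-7.55140377e-05, -5.32656884e+01, -3.53276610e+01,  7.09116552e-02,
        2.35636916e-02, -1.14385380e-04]), 'eef_pos': array([221.54032937, 503.14922434, 204.93465154]), 'eef_rot': array([-3.14054689e+00, -5.66957160e-05,  2.72681602e+00]), 'wrist_force': array([-0.07957202,  0.05662492, -0.05337469]), 'moment': array([ 0.02193455, -0.04126602, -0.04495871]), 'finger_force': 0.0, 'finger_gap': 94.0674591459868}
```

View pics/scene0.png

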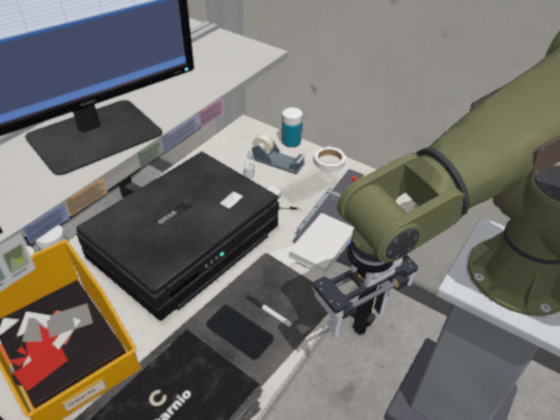

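View pics/top0.png

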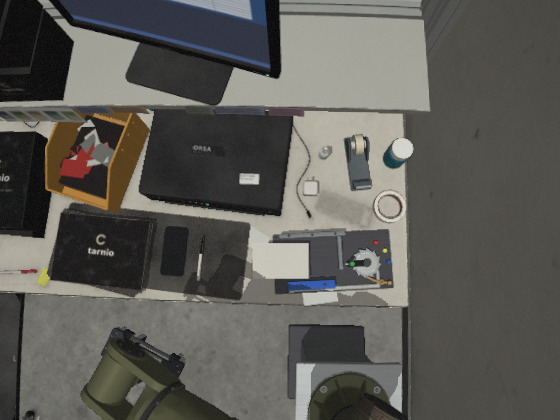

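The top view shows the clamp at columns 272-392, rows 230-295. The box is at (280,260), the wheel at (367,262), the knob near (352,263), and the studs around (376-390, 242-262).

Run:
```python
from h import *
c=cam("top"); im=c["frame"]; 
cv2.imwrite("pics/crop.png",cv2.resize(im[220:305,240:400],None,fx=5,fy=5,interpolation=cv2.INTER_CUBIC)[...,::-1])
hsv=cv2.cvtColor(im,cv2.COLOR_RGB2HSV)
roi=np.zeros(im.shape[:2],bool); roi[225:300,240:400]=1
def blob(lo,hi,z,nm):
    m=(cv2.inRange(hsv,lo,hi)>0)&roi
    n,l,s,ce=cv2.connectedComponentsWithStats(m.astype(np.uint8))
    for i in range(1,n):
        if s[i,4]>4: print(nm,s[i].tolist(),ce[i].round(1),onz(c,ce[i],z).round(1))
blob((0,130,80),(8,255,255),12,"red");blob((172,130,80),(180,255,255),12,"red");blob((22,130,80),(35,255,255),12,"yel")
blob((105,150,60),(125,255,255),12,"blue12");blob((105,150,60),(125,255,255),40,"blue40");blob((50,120,50),(85,255,255),70,"green")
m=((cv2.inRange(hsv,(0,0,190),(180,50,255))>0)&roi).astype(np.uint8)
for k in cv2.findContours(m,0,2)[0]:
    if cv2.contourArea(k)>300:
        r=cv2.minAreaRect(k);print("white",r,onz(c,cv2.boxPoints(r),38).round(1).tolist(),onz(c,r[0],38).round(1))
P=cloud(c)
for uv in((310,234),(340,250),(312,285),(280,260),(330,260),(352,263),(367,262)): print(uv,P[uv[1],uv[0]].round(1))
```

```text
red [373, 240, 5, 5, 16] [375.3 242.1] [[516.2 -78.2  12. ]]
yel [383, 248, 4, 5, 15] [384.5 250.1] [[ 492.2 -106.4   12. ]]
blue12 [387, 260, 4, 4, 13] [388.4 261.4] [[ 458.1 -118.1   12. ]]
blue12 [288, 279, 47, 11, 365] [311.4 284.2] [[384.4 116.6  12. ]]
blue40 [387, 260, 4, 4, 13] [388.4 261.4] [[ 457.2 -110.6   40. ]]
blue40 [288, 279, 47, 11, 365] [311.4 284.2] [[385.3 118.4  40. ]]
green [349, 261, 6, 5, 27] [351.4 263.1] [[449.2   5.5  70. ]]
white ((278.0, 252.0), (57.99999237060547, 49.99999237060547), -0.0) [[401.4, 303.7, 38.0], [550.6, 309.5, 38.0], [555.0, 134.3, 38.0], [406.0, 131.8, 38.0]] [[477.7 219.7  38. ]]
(310, 234) [534.1 125.   38. ]
(340, 250) [488.1  34.6  39.2]
(312, 285) [383.  116.6  37.9]
(280, 260) [454.1 213.1  36.5]
(330, 260) [458.5  61.3  12.9]
(352, 263) [449.5   3.8  70.3]
(367, 262) [454.1 -46.2  40.1]
```

View pics/crop.png

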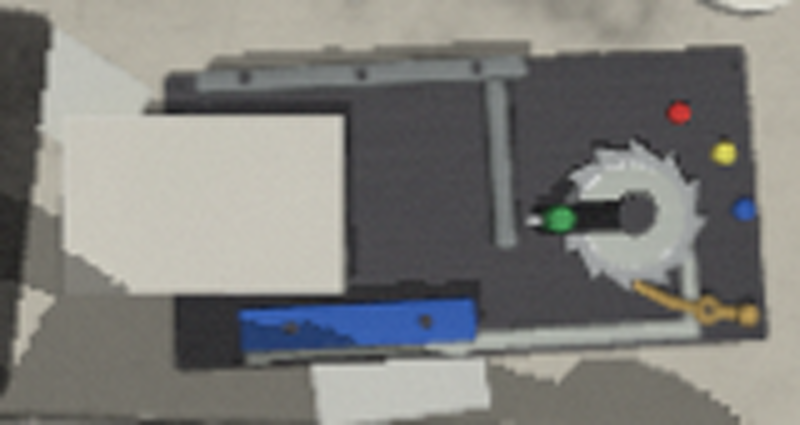

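Reading the crop (scale 5, offset 240,220): red stud at (680,112), yellow at (725,152), blue at (746,210), knob at (560,218), box corners at (64,115) to (345,293). Red is therefore the first of the three, tooth 4 (2.094 rad), and the clamp is yawed about 0.075.

```bash
cat >> h.py <<'E'
def fit(c):
    # clamp pts: studs, knob; fence end corners
    s=lambda a:(70*np.sin(a),-130+70*np.cos(a),12)
    C=[s(2.0944),s(2.618),s(3.1416),(0,-80,70)]
    U=[(375.3,242.1),(384.5,250.1),(388.4,261.4),(351.4,263.1)]
    W=np.array([onz(c,u,p[2])[0,:2] for u,p in zip(U,C)]); A=np.array(C)[:,:2]
    # jaw centroid top face
    A=np.r_[A,[(-56,40)]]; W=np.r_[W,onz(c,(311.7,285.2),40)[:,:2]]
    a0,w0=A.mean(0),W.mean(0); H=(A-a0).T@(W-w0)
    th=np.arctan2(H[0,1]-H[1,0],H[0,0]+H[1,1]); R=np.array([[np.cos(th),-np.sin(th)],[np.sin(th),np.cos(th)]])
    t=w0-R@a0; return th,R,t,(W-A@R.T-t)
E
python3 - <<'E'
from h import *
c=cam("top"); th,R,t,e=fit(c); print(th,t,e.round(1).tolist())
np.savez("clamp.npz",R=R,t=t,th=th)
b=onz(c,[(252.8,243),(309,243),(309,278.6),(252.8,278.6)],38)[:,:2]
print("box w",b.round(1).tolist()); print("box cl",((b-t)@R).round(1).tolist())
w=lambda x,y:(R@[x,y]+t).round(1)
print("axis",w(0,-130),"knob",w(0,-80),"boxend final",w(32,123),"box start end",((b[0]+b[3])/2).round(1))
P=cloud(c); print("jaw z",P[284,312],"plate",P[255,320])
for k in((196,80),(525,62),(505,245),(240,312),(475,300)): 
    p=onz(c,(240+k[0]/5,220+k[1]/5),40)[0,:2]; print(k,((p-t)@R).round(1))
print(manip.read_state()["eef_rot"])
E
```

```text
0.07940759305116891 [442.28712007  82.18933485] [[0.5, -0.7], [-0.0, -1.4], [-0.1, -1.0], [0.5, 3.1], [-0.9, 0.0]]
box w [[502.6, 296.2], [506.9, 127.6], [401.5, 125.8], [397.0, 292.3]]
box cl [[77.1, 208.5], [68.0, 40.1], [-37.2, 46.7], [-28.4, 213.0]]
axis [452.6 -47.4] knob [448.6   2.4] boxend final [464.4 207.3] box start end [449.8 294.2]
jaw z [385.90099978 116.69404225  38.32283394] plate [473.14619922  91.67266852   9.69183277]
(196, 80) [ 93.7 128.2]
(525, 62) [ 93.7 -70. ]
(505, 245) [-14.5 -49.8]
(240, 312) [-44.9 109.4]
(475, 300) [-45.6 -29.7]
[-3.14089410e+00 -5.74029846e-05  2.72677006e+00]
```

Emit:
servo_tool([
  [[0.451,-0.36,-0.1,0,0,-0.343,0.36],[0.451,-0.36,-0.1,0,0,-0.343,0.36],[0.451,-0.36,-0.1,0,0,-0.343,0.36],[0.451,-0.36,-0.1,0,0,-0.343,0.36],[0.451,-0.36,-0.1,0,0,-0.343,0.36],[0.451,-0.36,-0.1,0,0,-0.343,0.36],[0.451,-0.36,-0.1,0,0,-0.343,0.36],[0.451,-0.36,-0.1,0,0,-0.343,0.36],[0.451,-0.36,-0.2,0,0,-0.343,0.36],[0.451,-0.36,-0.2,0,0,-0.343,0.36]],
], newtons=20)

```text
clock: 1.2
eef_pos: [444.3, 322.4, 100.9]
eef_rot: [-3.134, 0.004, 1.653]
wrist_force: [-0.1, -0.3, 0.1]
finger_gap: 60.6
finger_force: 0.0
```

Emit:
servo_tool([
  [[0,0,-0.087,0,0,0,0.36],[0,0,-0.174,0,0,0,0.36],[0,0,-0.174,0,0,0,0.36],[0.0016,-0.02,-0.174,0,0,0,0.36],[0.0032,-0.04,-0.174,0,0,0,0.36],[0.0048,-0.06,-0.174,0,0,0,0.36],[0.0064,-0.08,-0.174,0,0,0,0.36],[0.008,-0.1,-0.174,0,0,0,0.36],[0.0096,-0.12,-0.174,0,0,0,0.36],[0.0096,-0.12,-0.174,0,0,0,0.36]],
])

```text
clock: 2.2
eef_pos: [452.1, 262.0, 18.5]
eef_rot: [-3.141, 0.0, 1.648]
wrist_force: [-1.2, -0.3, -1.0]
finger_gap: 60.2
finger_force: 0.0
```

Run:
```python
from h import *
c=cam("top"); im=c["frame"]; d=np.load("clamp.npz")
cv2.imwrite("pics/crop2.png",cv2.resize(im[220:305,240:400],None,fx=5,fy=5,interpolation=cv2.INTER_CUBIC)[...,::-1])
s=manip.read_state(); print(s["eef_pos"],(s["eef_pos"][:2]-d["t"])@d["R"],s["wrist_force"])
```

```text
[452.05137341 262.63698756  18.46557961] [ 24.04734481 179.10449804] [-0.26693924 -0.68404123  0.32756965]
```

View pics/crop2.png

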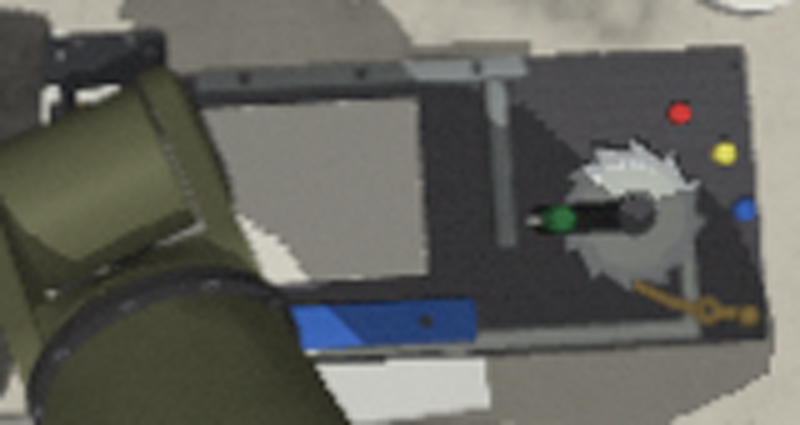

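The box's front edge is at column 424 and squared. The stop face is at about 488, so roughly 48 mm remain.

Emit:
servo_tool([
  [[0.0016,-0.02,0,0,0,0,0.36],[0.0032,-0.04,0,0,0,0,0.36],[0.0048,-0.06,0,0,0,0,0.36],[0.0064,-0.08,0,0,0,0,0.36],[0.0068,-0.086,0,0,0,0,0.36],[0.007,-0.088,0,0,0,0,0.36],[0.0072,-0.09,0,0,0,0,0.36],[0.0072,-0.09,0,0,0,0,0.36]],
])

```text
clock: 3.05
eef_pos: [455.6, 219.0, 18.6]
eef_rot: [3.141, -0.001, 1.649]
wrist_force: [-0.1, 5.9, -0.7]
finger_gap: 60.1
finger_force: 2.9
```

Emit:
servo_tool([
  [[0.0002,-0.002,0,0,0,0,0.36],[0.0003,-0.004,0,0,0,0,0.36],[0.0003,-0.004,0,0,0,0,0.36]],
])

```text
clock: 3.35
eef_pos: [456.0, 218.8, 18.9]
eef_rot: [3.14, -0.004, 1.648]
wrist_force: [-1.5, 21.1, -0.4]
finger_gap: 60.1
finger_force: 10.4
```

Emit:
servo_tool([
  [[-0.003,0.04,0,0,0,0,0.36],[-0.003,0.04,0.1,0,0,0,0.36],[-0.003,0.04,0.2,0,0,0,0.2],[-0.005,-0.1,0.2,0,0,0,0],[-0.008,-0.2,0.2,0,0,0,0],[-0.013,-0.3,0.2,0,0,0,0],[-0.013,-0.4,0.2,0,0,0,0],[-0.013,-0.425,0.15,0,0,0,0],[-0.013,-0.425,0.15,0,0,0,0]],
])

```text
clock: 4.25
eef_pos: [447.8, 1.0, 91.4]
eef_rot: [-3.138, 0.0, 1.646]
wrist_force: [0.0, -0.2, 0.6]
finger_gap: 94.3
finger_force: 0.0
```

Run:
```python
from h import *
for n in ("top","scene"):
    c=cam(n); im=c["frame"]
    if n=="top": cv2.imwrite("pics/crop3.png",cv2.resize(im[180:330,240:440],None,fx=4,fy=4,interpolation=cv2.INTER_CUBIC)[...,::-1])
    else: cv2.imwrite("pics/crop4.png",cv2.resize(im[130:280,250:450],None,fx=4,fy=4,interpolation=cv2.INTER_CUBIC)[...,::-1])
s=manip.read_state(); print(s["eef_pos"],s["joints"].round(2),s["wrist_force"])
```

```text
[449.08427852   3.68636563  93.35047065] [-0.07  0.21  1.92 -0.    1.01 -0.15] [-0.59398068  0.75358428  0.4830698 ]
```

View pics/crop4.png

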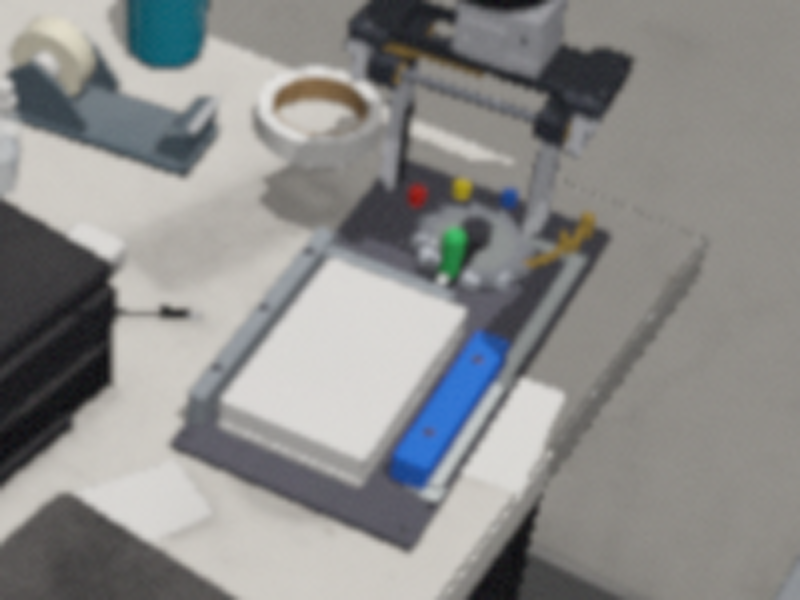

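The box is seated against the end stop (the stop runs along its top edge, about (330,250) to (450,290)), and the open fingers straddle the knob at (453,245).

Emit:
servo_tool([
  [[0,0,-0.05,0,0,0,0],[0,0,-0.095,0,0,0,0],[0,0,-0.095,0,0,0,0.6],[0,0,-0.095,0,0,0,1],[0,0,-0.095,0,0,0,1],[0,0,-0.095,0,0,0,1],[0,0,-0.095,0,0,0,1],[0,0,-0.095,0,0,0,1],[0,0,-0.095,0,0,0,1]],
], newtons=30)

```text
clock: 5.25
eef_pos: [449.3, 3.8, 46.1]
eef_rot: [3.141, 0.0, 1.649]
wrist_force: [-0.1, 0.1, -0.3]
finger_gap: 41.5
finger_force: 0.0
```

Emit:
servo_tool([
  [[0,0,0,0,0,0,1],[0,0,0,0,0,0,1],[0,0,0,0,0,0,1],[0,0,0,0,0,0,1],[0,0,0,0,0,0,1],[0,0,0,0,0,0,1]],
])

```text
clock: 5.85
eef_pos: [449.1, 3.9, 45.9]
eef_rot: [-3.141, -0.0, 1.649]
wrist_force: [-1.5, 0.4, 0.5]
finger_gap: 15.3
finger_force: 30.0
```

Run:
```python
import numpy as np
# arc shifts from knob start; crank dir angle from world: +y rotated by th=.079
th=.0794
for a in np.r_[np.arange(.1,2.41,.1)]:
    d=lambda a:np.array([-np.sin(th-a),np.cos(th-a)])
    print(round(a,2),((50*(d(a)-d(0)))/500).round(4), (-a/np.pi).round(4))
```

```text
0.1 [0.01   0.0003] -0.0318
0.2 [ 0.02   -0.0004] -0.0637
0.3 [ 0.0298 -0.0021] -0.0955
0.4 [ 0.0394 -0.0048] -0.1273
0.5 [ 0.0488 -0.0084] -0.1592
0.6 [ 0.0577 -0.0129] -0.191
0.7 [ 0.0661 -0.0183] -0.2228
0.8 [ 0.0739 -0.0245] -0.2546
0.9 [ 0.0811 -0.0315] -0.2865
1.0 [ 0.0875 -0.0392] -0.3183
1.1 [ 0.0932 -0.0474] -0.3501
1.2 [ 0.098  -0.0562] -0.382
1.3 [ 0.1019 -0.0654] -0.4138
1.4 [ 0.1048 -0.0749] -0.4456
1.5 [ 0.1068 -0.0847] -0.4775
1.6 [ 0.1078 -0.0947] -0.5093
1.7 [ 0.1078 -0.1047] -0.5411
1.8 [ 0.1068 -0.1146] -0.573
1.9 [ 0.1048 -0.1244] -0.6048
2.0 [ 0.1019 -0.134 ] -0.6366
2.1 [ 0.098  -0.1432] -0.6685
2.2 [ 0.0932 -0.1519] -0.7003
2.3 [ 0.0876 -0.1602] -0.7321
2.4 [ 0.0811 -0.1678] -0.7639
```

Emit:
servo_tool([
  [[0.01,0.0003,0,0,0,-0.0318,1],[0.02,-0.0004,0,0,0,-0.0637,1],[0.0298,-0.0021,0,0,0,-0.0955,1],[0.0394,-0.0048,0,0,0,-0.1273,1],[0.0488,-0.0084,0,0,0,-0.1592,1],[0.0577,-0.0129,0,0,0,-0.191,1],[0.0661,-0.0183,0,0,0,-0.2228,1],[0.0739,-0.0245,0,0,0,-0.2546,1],[0.0811,-0.0315,0,0,0,-0.2865,1],[0.0875,-0.0392,0,0,0,-0.3183,1]],
])

```text
clock: 6.85
eef_pos: [491.8, -16.3, 45.7]
eef_rot: [-3.14, 0.003, 0.645]
wrist_force: [-2.0, -16.2, 2.9]
finger_gap: 15.2
finger_force: 30.0
```

Emit:
servo_tool([
  [[0.0052,-0.0105,0,0,0,-0.0318,1],[0.0098,-0.02,0,0,0,-0.0637,1],[0.0135,-0.0292,0,0,0,-0.0955,1],[0.0163,-0.0387,0,0,0,-0.1273,1],[0.0183,-0.0485,0,0,0,-0.1592,1],[0.0193,-0.0585,0,0,0,-0.191,1],[0.0193,-0.0685,0,0,0,-0.2228,1],[0.0183,-0.0784,0,0,0,-0.2547,1]],
])

```text
clock: 7.65
eef_pos: [499.9, -54.0, 45.6]
eef_rot: [-3.14, 0.006, -0.155]
wrist_force: [-17.5, 9.9, 12.8]
finger_gap: 15.3
finger_force: 30.0
```

Run:
```python
from h import *
c=cam("scene"); im=c["frame"]
cv2.imwrite("pics/crop5.png",cv2.resize(im[130:280,250:450],None,fx=4,fy=4,interpolation=cv2.INTER_CUBIC)[...,::-1])
s=manip.read_state(); print(s["eef_pos"],s["joints"].round(2),s["wrist_force"])
```

```text
[499.78387283 -54.4559535   45.56952056] [-0.18  0.4   1.8   0.    0.95  1.55] [-17.35819283   8.64367299  12.50991307]
```

View pics/crop5.png

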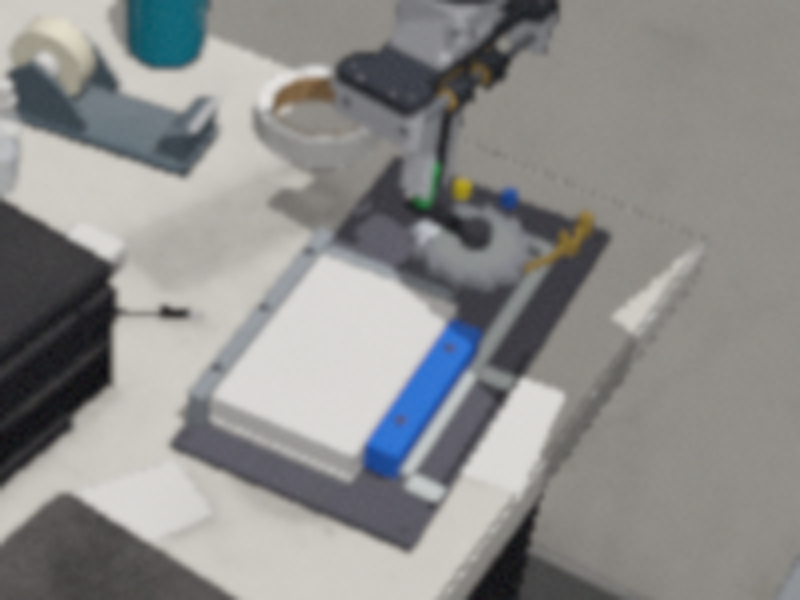

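Emit:
servo_tool([
  [[-0.0055,-0.0095,0,0,0,-0.0318,1],[-0.0085,-0.0187,0,0,0,-0.0637,1],[-0.0123,-0.0272,0,0,0,-0.0955,1],[-0.017,-0.0355,0,0,0,-0.1273,1],[-0.0225,-0.0436,0,0,0,-0.1592,1],[-0.0257,-0.0474,0,0,0,-0.175,1],[-0.0257,-0.0474,0,0,0,-0.175,1]],
])

```text
clock: 8.4
eef_pos: [488.2, -77.2, 45.7]
eef_rot: [-3.141, 0.004, -0.703]
wrist_force: [-6.7, 13.5, 6.6]
finger_gap: 15.5
finger_force: 30.0
```

Run:
```python
from h import *
s=manip.read_state(); p=s["eef_pos"]; print(p,s["joints"].round(2),s["wrist_force"],s["finger_gap"])
d=p[:2]-[452.6,-48]; print(np.hypot(*d),np.arctan2(d[0],d[1])+.0794)
```

```text
[488.18425663 -77.24402826  45.7136275 ] [-0.23  0.38  1.83  0.    0.94  2.04] [-6.73142669 13.50994164  6.64205031] 15.526356932898262
46.059228267299844 2.338104188910799
```

Emit:
servo_tool([
  [[0.006,0.008,0,0,0,0.032,1],[0.011,0.016,0,0,0,0.0637,1],[0.011,0.016,0,0,0,0.0637,1]],
])

```text
clock: 8.7
eef_pos: [494.1, -69.0, 45.8]
eef_rot: [-3.141, 0.003, -0.497]
wrist_force: [-5.9, 11.1, 5.9]
finger_gap: 15.3
finger_force: 30.0
```

Emit:
servo_tool([
  [[0,0,0,0,0,0,0.8],[0,0,0,0,0,0,0.6],[0,0,0,0,0,0,0.5],[0,0,0,0,0,0,0.5],[0,0,0,0,0,0,0.5],[0,0,0.06,0,0,0,0.5],[0,0,0.15,0,0,0,0.5],[0,0,0.25,0,0,0,0.5]],
])

```text
clock: 9.5
eef_pos: [494.1, -70.7, 171.8]
eef_rot: [3.141, 0.002, -0.501]
wrist_force: [1.3, 0.4, 0.6]
finger_gap: 46.7
finger_force: 0.0
```

Emit:
servo_tool([
  [[-0.08,0.1,0.1,0,0,0,0.5],[-0.16,0.2,0.2,0,0,0,0.5],[-0.2,0.3,0.25,0,0,0,0.5],[-0.22,0.4,0.25,0,0,0,0.5],[-0.24,0.5,0.25,0,0,0,0.5],[-0.26,0.6,0.25,0,0,0,0.5],[-0.3,0.7,0.25,0,0,0,0.5],[-0.4,0.8,0.25,0,0,0,0.5],[-0.4,0.9,0.25,0,0,0,0.5],[-0.4,0.95,0.25,0,0,0,0.5]],
])

```text
clock: 10.5
eef_pos: [354.1, 266.5, 292.6]
eef_rot: [-3.12, 0.029, -0.446]
wrist_force: [0.4, -0.6, -1.0]
finger_gap: 47.1
finger_force: 0.0
```

Run:
```python
from h import *
c=cam("top"); im=c["frame"]
cv2.imwrite("pics/crop6.png",cv2.resize(im[220:305,240:400],None,fx=5,fy=5,interpolation=cv2.INTER_CUBIC)[...,::-1])
d=np.load("clamp.npz");hsv=cv2.cvtColor(im,cv2.COLOR_RGB2HSV)
m=cv2.inRange(hsv,(50,120,40),(85,255,255)); m[:225]=0;m[300:]=0;m[:,:330]=0;m[:,395:]=0
y,x=np.nonzero(m); p=onz(c,(x.mean(),y.mean()),70)[0,:2]; q=(p-d["t"])@d["R"]-[0,-130]; print(q,np.hypot(*q),np.arctan2(q[0],q[1]))
s=manip.read_state(); print(s["eef_pos"],s["clock"],s["wrist_force"])
save(cam("scene"),"scene1")
```

```text
[ 42.72024498 -19.94085187] 47.14506236067968 2.0075145478044196
[355.15473857 266.8009975  292.09188674] 10.55 [-0.47341843  0.71507817 -0.72901407]
```

View pics/crop6.png

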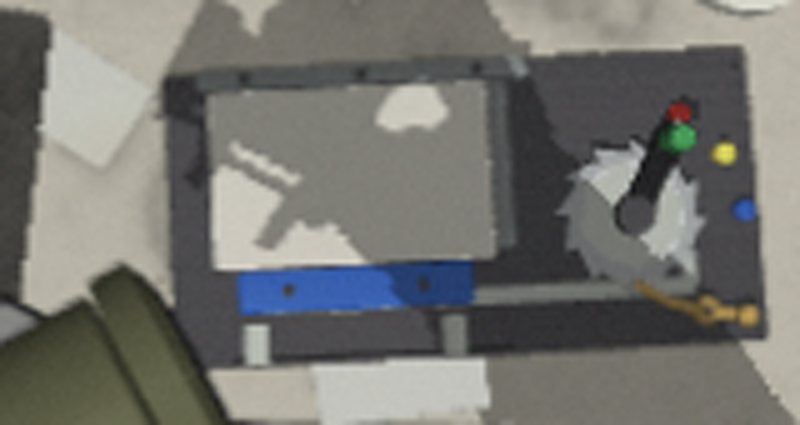

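View pics/scene1.png

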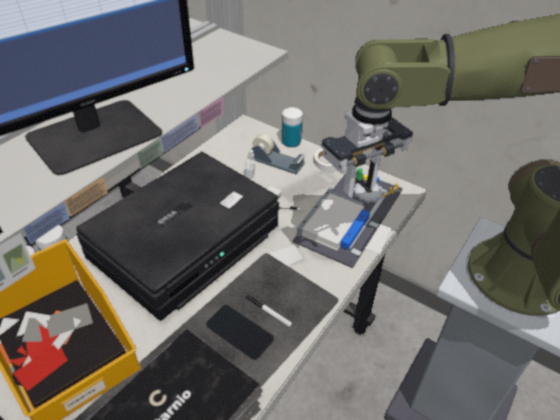

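The pointer stands over the red stud (680,112), the jaw is against the box, the box is along the fence, and the bystanders look unmoved. One numeric check of the box's seating against the stop.

Run:
```python
from h import *
c=cam("top"); d=np.load("clamp.npz")
k=np.array([(207,95),(487,82),(495,258),(213,268)])/5+[240,220]
print(((onz(c,k,38)[:,:2]-d["t"])@d["R"]).round(1).tolist())
g=c["frame"][...,:].astype(int)
for r in (245,255,265): print(r,g[r,332:346].mean(1).round().tolist())
P=cloud(c);print([P[r,u,2].round(1) for r in(242,268) for u in(286,332)])
for r in (245,255,265): print(P[r,334:342,2].round(0))
```

```text
[[84.6, 122.1], [83.1, -46.5], [-21.8, -43.6], [-18.3, 124.0]]
245 [124.0, 125.0, 125.0, 124.0, 125.0, 95.0, 79.0, 81.0, 84.0, 67.0, 53.0, 52.0, 50.0, 50.0]
255 [126.0, 124.0, 125.0, 125.0, 125.0, 125.0, 93.0, 77.0, 82.0, 82.0, 65.0, 53.0, 53.0, 53.0]
265 [125.0, 126.0, 126.0, 125.0, 124.0, 125.0, 110.0, 84.0, 80.0, 82.0, 79.0, 59.0, 50.0, 50.0]
[np.float64(40.0), np.float64(37.8), np.float64(40.0), np.float64(38.8)]
[36. 39. 39. 41. 37. 42. 39. 13.]
[38. 37. 39. 39. 42. 39. 37. 39.]
[37. 41. 39. 41. 38. 40. 40. 46.]
```

Within measurement error the box fills y -45 to 123 and x -21 to 85, lies flat, and shows no gap at the stop.

```bash
python3 -c "
from cell import manip
print(manip.sign_off())"
```

```text
the job is handed in; nothing more can be done
None
```

The job is handed in. In the last images the box sits flat against the end stop and fence, the jaw is closed on it, and the pawl holds the wheel with the pointer at the red stud; the other things look unmoved.

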